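Shut the chisel chest before cutting

ROBOT

A 7-joint arm with a two-finger parallel gripper is mounted at the origin on the work surface. World frame = base frame: x ahead of the robot, y to its left, z up, the work surface at z = 0. Lengths are in m, angles in rad, forces in N, time in s.
With the tool pointing down it reaches from about 0.4 to 0.85 m from the base axis. Payload 4.5 kg.
Tool frame: the origin (TCP) lies midway between the tips of the shut fingers; the grasp point (between the pads) lies 19 mm behind it; z points along the fingers, y is the direction in which the jaws open and shut (so a half turn about z gives the same grasp; the last joint's range is limited). The gripper opens to 85 mm and grips with 20 to 120 N. Pads are 22 mm wide; open, the fingers measure 114 mm over their backs; the gripper's body (76 mm by 85 mm) begins 54 mm behind the grasp point. The pads swing forward as they close: fully open they stand 13 mm farther back than shut.
Start: joints at [1.169, 0.689, -0.195, 1.565, 0.157, 0.902, -0.215], TCP at [0.264, -0.567, 0.231] pointing down, gripper open.
Joint ranges: [-3.01, 3.01], [-0.46, 2.08], [-1.47, 1.51], [0.13, 2.56], [-1, 4.14], [0.04, 2.09], [-2.66, 2.66]. Speed limits (rad/s): [2.57, 2.57, 3.14, 3.14, 3.14, 3.14, 3.14].

INTERFACE

Orientations are given as [roll, pitch, yaw] about the fixed x, y, z axes, in that order (R = Rz(yaw) Ry(pitch) Rx(roll)).
In Python, from bench import ctrl gives the robot as it stands. Calls block until the motion is done:
- ctrl.movep(position, orientation): joint-space move of the TCP to a pose.
- ctrl.servo_line(position, attitude=None, max_speed=0.15, contact_N=None): straight line of the TCP; attitude=None keeps the orientation; max_speed is the mean speed in m/s. With contact_N (N) it stops when the force on the tool has changed by that much, and returns True; else False.
- ctrl.set_joints(angles): joint-space move.
- ctrl.command_gripper(opening, force=None): opening from 0.0 (shut) to 1.0 (fully open); force is the grip in N (None keeps the last); returns when the fingers have stopped.
- ctrl.dwell(seconds).
- ctrl.inverse_kinematics(position, orientation): joint angles nearest the present ones, or None.
- ctrl.get_state(): the state.
- ctrl.get_image(name): name is "side" or "top"; returns the picture (400x640x3 uint8, red, green, blue); there is no depth.
- ctrl.calibration(name): a dict with "fov_y" (degrees; the focal length in pixels is half the picture's height over the tangent of half this angle, whatever the lens; pixels are square), "cx", "cy" (the principal point, pixels), "dist_coeffs" ([k1, k2, p1, p2, k3] as OpenCV has them; the pictures are not rectified), "R" (3x3) and "t" (3): a world point X has camera coordinates R X + t. Camera axes: x right, y down, z forward; pixel columns grow to the right and rows downward; lengths in m; the calibration is good to about 2 mm. A picture is of the moment at which its call begins. calibration takes no time and is no camera call.
A pose or a line that the arm cannot do raises ctrl.MotionError and nothing moves.
- ctrl.job_done(): hands the job in, once; it reports no verdict.
The state is a dict: "time": time; "joint_positions": joint angles; "qd": joint speeds; "joint_efforts": joint torques, N m; "tool_pos": TCP position; "orientation": TCP orientation; "ft_force": force on the tool from outside, world axes, zero at the start; "moment": the same for the moment, N m; "opening": opening from 0.0 (shut) to 1.0 (fully open).
Only numpy, scipy, OpenCV 4.12 (cv2) and the standard library are available. Lean on these libraries where they do the work, as an engineer would, in place of code of your own. Each camera call takes 0.05 s, during which the arm holds its last target.

TASK

Dust is about to fly: close up the wooden chisel chest on the mason's bench by pushing with the fingertips, its lid fully down and both drawers fully home, without slamming any of them or hauling them wide open. Leave the mallet and the brush beside it where they are, and finish with the hand clear of everything.

Things in the scene. Friction and masses are not known exactly. Their poses are not given: they have to be found in the camera images.
- chest: wooden chest, fixed to the bench. Origin: centre of its underside, on the bench top. x points from its front (facing the robot, turned by up to 0.3 rad) to its back, y to the left seen from the robot, z up. 200 mm deep (x), 340 mm wide, 115 mm high, 127 mm with the lid shut. Front face at chest x = -100 mm.
- lid (a joint): lid angle in rad: 0 shut, growing as it opens upward; starts 0.45 to 0.9. Plywood panel 200 mm deep, 346 wide, 12 thick, 0.4 kg. Hinge axis parallel to chest y at chest x = +100, z = 115 mm, at the panel's underside. A friction hinge (0.75 N m) holds it at any angle; push it down all the way (under 10 N near its front edge).
- lid_edge (a point): middle of the lid's free front edge, on its upper face, 200 mm from the hinge axis along the panel. While open, the lid stands in the way of a hand over the drawers' front
- drawer_left (a joint): how far the drawer in the chest's left (+y) half is out, in m: 0 home, front flush with the chest's, growing along chest -x; starts 0.025 to 0.065. Friction about 2 N, damping 8 N per m/s, hard stop when home. Front panel 144 mm wide, 58 high, its middle at chest y = +81 mm, z from 19 to 77 mm.
- drawer_left_handle (a point): foremost point, at the middle of the left drawer's handle: a horizontal steel bar 80 mm long (along chest y), 10 mm thick, 49 mm above the bench; the point is 30 mm in front of the front panel, with a 20 mm gap behind the bar
- drawer_right (a joint): the same for the drawer on the chest's right (-y) half, its middle at chest y = -81 mm
- drawer_right_handle (a point): the same point on the right drawer's handle
- mallet: bystander: mason's mallet standing on its white head (94 mm wide, 88 mm high), wooden handle up to 210 mm; beside the chest. Origin: centre of its underside
- brush: bystander: bench brush 190 x 55 x 67 mm, wooden back up, lying on its bristles on the other side of the chest. Origin: centre of its underside

How it is judged:
By the outcome, as a careful person would: the job done as asked, in the order asked, and still so for the second after the job is handed in, with the robot touching nothing.
It also fails if it takes over 54 s, if anything falls off the work surface, if the arm or the gripper's body presses on something with over 40 N, if the wrist force passes 120 N, or if a joint passes its speed limit or range.

## Working session

There is one attempt and no reset: what is moved stays moved. The work goes in short steps, each a Python script; the robot and the scene stay as the last script left them, time stands still between calls to the robot, and variables do not carry over. Pictures are saved under pics/ and viewed, and the job is handed in when it is done.

```bash
ls; mkdir -p pics
python3 - <<'E'
from bench import ctrl
import cv2
for n in("side","top"):
    im=ctrl.get_image(n); cv2.imwrite(f"pics/{n}0.png",im[:,:,::-1]); print(n,ctrl.calibration(n))
s=ctrl.get_state();print(s)
E
```

```text
pics
side {'fov_y': 56.95711271122455, 'cx': 317.4764768140541, 'cy': 195.70069790747857, 'dist_coeffs': array([-0.01372407,  0.        ,  0.        ,  0.        ,  0.        ]), 'R': array([[-0.79336472, -0.60874175, -0.00243042],
       [-0.37426013,  0.49090909, -0.78672588],
       [ 0.48010601, -0.62325095, -0.61729772]]), 't': array([0.53888619, 0.32402583, 0.54634807])}
top {'fov_y': 57.31009516590172, 'cx': 322.1918225258643, 'cy': 194.91842513844853, 'dist_coeffs': array([-0.00593056,  0.        ,  0.        ,  0.        ,  0.        ]), 'R': array([[-4.74502685e-02, -9.98873368e-01,  6.82918928e-04],
       [-9.71933035e-01,  4.60127639e-02, -2.30714109e-01],
       [ 2.30422757e-01, -1.16111979e-02, -9.73021343e-01]]), 't': array([0.05921517, 0.67400955, 0.72857297])}
{'time': 0.1, 'joint_positions': array([ 1.16881194,  0.68989158, -0.19453487,  1.56625174,  0.15733563,
        0.90250913, -0.21514333]), 'qd': array([-0.00034206, -0.00238575, -0.0007428 , -0.00246663, -0.00142353,
       -0.00076215, -0.00017376]), 'joint_efforts': array([-2.89916628e-03, -5.40597332e+01, -1.27094686e+00, -1.58983737e+01,
        9.55170515e-03,  4.41110795e-03, -1.99336620e-05]), 'tool_pos': array([ 0.26353511, -0.56607302,  0.23056684]), 'orientation': array([-3.13993477e+00,  1.42609232e-04,  4.35852449e-01]), 'ft_force': array([-0.07180241,  0.54547358,  0.23461579]), 'moment': array([-0.02743843,  0.01402296,  0.00581073]), 'opening': 0.9985409843029299}
```

View pics/side0.png

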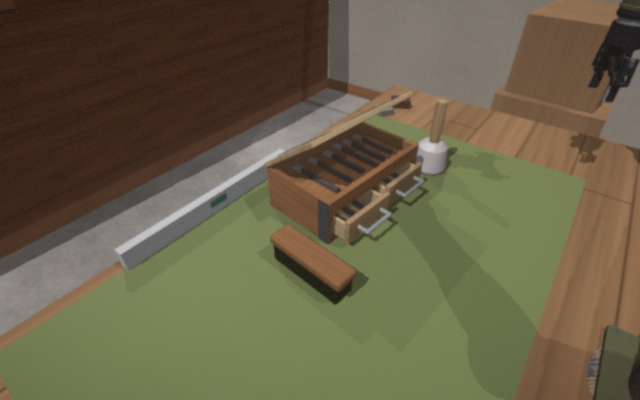

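View pics/top0.png

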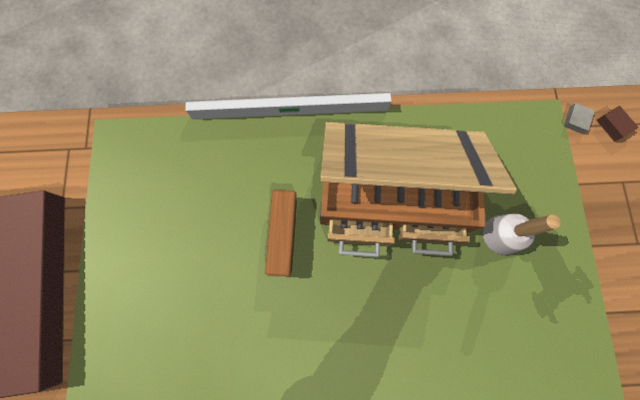

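The top view shows the chest with front rim from about (321,220) to (484,226). The lid spans (323,124) to (513,190), the handles are at about (359,255) and (432,253), the brush is at (281,233) and the mallet at (511,233). I'll zoom in for accurate points.

Run:
```python
import cv2
a=cv2.imread("pics/top0.png")[110:270,310:530]; cv2.imwrite("pics/topz.png",cv2.resize(a,None,fx=3.6,fy=3.6,interpolation=cv2.INTER_CUBIC))
a=cv2.imread("pics/side0.png")[85:245,260:460]; cv2.imwrite("pics/sidez.png",cv2.resize(a,None,fx=3.7,fy=3.7,interpolation=cv2.INTER_CUBIC))
```

```text
(no output)
```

View pics/topz.png

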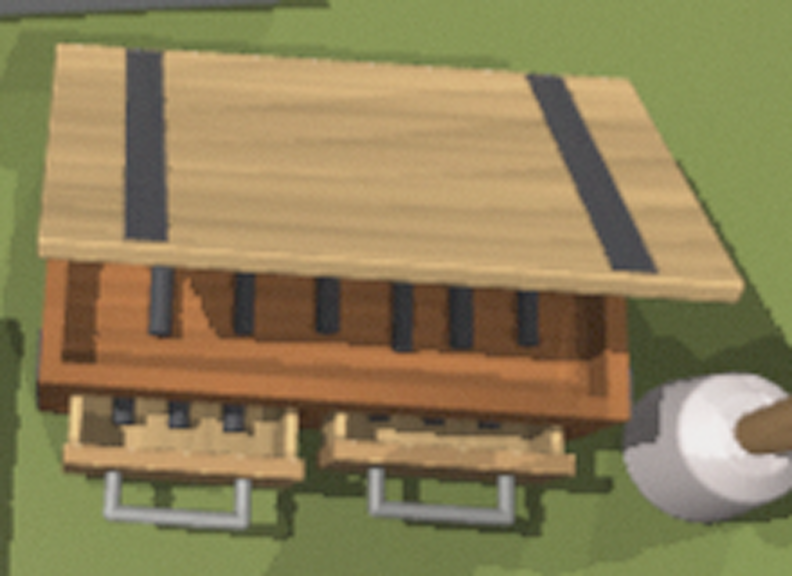

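View pics/sidez.png

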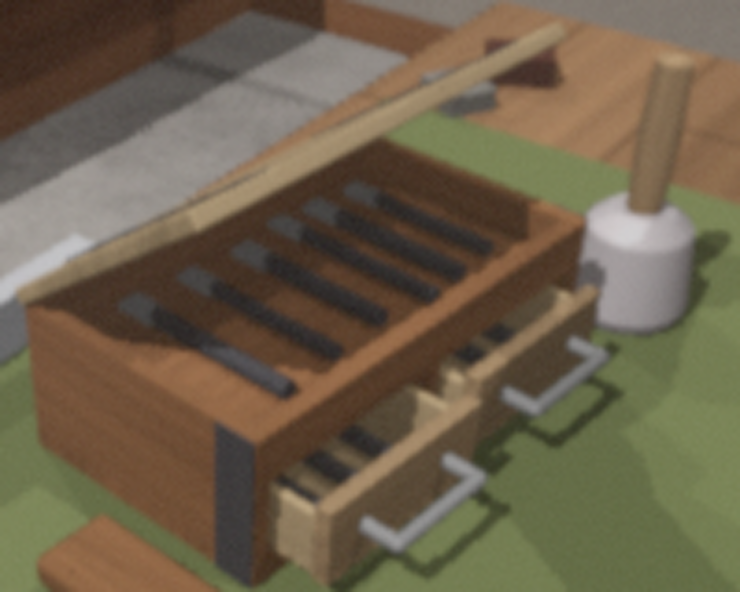

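```bash
cat > h.py <<'E'
import numpy as np, cv2
from bench import ctrl
from scipy.optimize import least_squares
def proj(n,P):
    c=ctrl.calibration(n); f=200/np.tan(np.radians(c['fov_y'])/2)
    K=np.array([[f,0,c['cx']],[0,f,c['cy']],[0,0,1]])
    return cv2.projectPoints(np.asarray(P,float).reshape(-1,1,3),cv2.Rodrigues(c['R'])[0],c['t'],K,c['dist_coeffs'])[0][:,0]
def lid(u,y,a,w):  # u distance from hinge, w above underside
    return np.array([.1-u*np.cos(a)+w*np.sin(a)*1, y, .115+u*np.sin(a)+w*np.cos(a)])
def body(p,q):
    x,y,t=p[:3]; c,s=np.cos(t),np.sin(t)
    return np.array([x+c*q[0]-s*q[1], y+s*q[0]+c*q[1], q[2]])
def hbar(d,yc,e): return (-.1-d-.025,yc+e*.04,.049)
def pan(d,yc,e,z=.077): return (-.1-d,yc+e*.072,z)
E
cat > fit.py <<'E'
from h import *
T=lambda x,y:(x/3.6+310,y/3.6+110); S=lambda x,y:(x/3.7+260,y/3.7+85)
obs=[('top',T(40,385),lambda p:(-.1,.17,.115)),('top',T(628,418),lambda p:(-.1,-.17,.115)),
('top',T(57,44),lambda p:lid(0,.173,p[3],.012)),('top',T(628,78),lambda p:lid(0,-.173,p[3],.012)),
('top',T(40,240),lambda p:lid(.2,.173,p[3],.012)),('top',T(742,283),lambda p:lid(.2,-.173,p[3],.012)),
('top',T(107,516),lambda p:hbar(p[4],.081,1)),('top',T(248,520),lambda p:hbar(p[4],.081,-1)),
('top',T(372,509),lambda p:hbar(p[5],-.081,1)),('top',T(513,516),lambda p:hbar(p[5],-.081,-1)),
('top',T(65,467),lambda p:pan(p[4],.081,1)),('top',T(302,474),lambda p:pan(p[4],.081,-1)),
('top',T(322,462),lambda p:pan(p[5],-.081,1)),('top',T(573,470),lambda p:pan(p[5],-.081,-1)),
('side',S(258,443),lambda p:(-.1,.17,.115)),('side',S(28,305),lambda p:(.1,.17,.115)),
('side',S(585,228),lambda p:(-.1,-.17,.115)),('side',S(258,583),lambda p:(-.1,.17,0)),
('side',S(195,234),lambda p:lid(.2,.173,p[3],0)),('side',S(566,38),lambda p:lid(.2,-.173,p[3],0)),
('side',S(398,543),lambda p:hbar(p[4],.081,1)),('side',S(482,478),lambda p:hbar(p[4],.081,-1)),
('side',S(535,408),lambda p:hbar(p[5],-.081,1)),('side',S(603,352),lambda p:hbar(p[5],-.081,-1)),
('side',S(328,510),lambda p:pan(p[4],.081,1)),('side',S(328,583),lambda p:pan(p[4],.081,1,.019))]
def res(p): return np.concatenate([proj(n,body(p,f(p)))[0]-uv for n,uv,f in obs])
r=least_squares(res,[.6,-.1,0,.6,.04,.04],loss='soft_l1')
p=r.x; print(p.round(4)); e=res(p).reshape(-1,2)
for o,x in zip(obs,e): print(o[0],np.round(o[1]),x.round(1))
print('lidedge',body(p,lid(.2,0,p[3],.012)),'hl',body(p,(-.13-p[4],.081,.049)),'hr',body(p,(-.13-p[5],-.081,.049)))
E
python3 fit.py
```

```text
[ 0.7029 -0.1462 -0.1081  0.6394  0.0415  0.0288]
top [321. 217.] [-0.7 -0.5]
top [484. 226.] [0.2 0.2]
top [326. 122.] [-1.  -0.2]
top [484. 132.] [-0.5 -0.5]
top [321. 177.] [-1.1  0.9]
top [516. 189.] [1.  0.5]
top [340. 253.] [ 1.1 -0.7]
top [379. 254.] [-1.8  0.4]
top [413. 251.] [ 1.  -0.1]
top [452. 253.] [-2.   0.2]
top [328. 240.] [-0.9 -0.7]
top [394. 242.] [0.3 1.4]
top [399. 238.] [ 3.2 -0.7]
top [469. 241.] [0.5 1.1]
side [330. 205.] [-0.1 -0.5]
side [268. 167.] [-1.3 -0.7]
side [418. 147.] [ 0.5 -3.4]
side [330. 243.] [-1.   1.4]
side [313. 148.] [ 1.6 -1.1]
side [413.  95.] [ 0.2 -1. ]
side [368. 232.] [ 0.1 -0.6]
side [390. 214.] [-0.8 -0.8]
side [405. 195.] [ 0.2 -0.6]
side [423. 180.] [-0.5  0.4]
side [349. 223.] [1.1 0.5]
side [349. 243.] [-0.3  0.6]
lidedge [ 0.64984232 -0.14048539  0.24397281] hl [ 0.54104795 -0.04720741  0.049     ] hr [ 0.53627742 -0.2096404   0.049     ]
```

The fit agrees in both views to about 1 px: chest at (0.703, -0.146), yaw -0.108, lid 0.64 rad, drawers out 42 and 29 mm. The state is within all the given ranges. Next I'll check reachability with IK, which moves nothing.

```bash
cat >> h.py <<'E'
p0=np.array([.7029,-.1462,-.1081]); PSI=p0[2]
W=lambda *q: body(p0,q)
def lidtcp(u,a,off=0.): # contact point on upper face
    q=lid(u,0,a,.012+off); return body(p0,q)
E
python3 - <<'E'
from h import *
pi=np.pi
def ik(n,pos,o):
    q=ctrl.inverse_kinematics(list(pos),list(o)); print(n,np.round(pos,3),np.round(o,2),None if q is None else np.round(q,2))
ik('up',[.264,-.567,.40],[pi,0,.436])
for y in(PSI,.436): 
  for P in ([.5,-.3,.42],lidtcp(.17,.64,.06),lidtcp(.17,.64),lidtcp(.17,0)): ik('lid',P,[pi,0,y])
for t in(.5,.7,.85,1.0):
  for yc in(.081,-.081):
    for x in (-.25,-.13): ik('dr',W(x,yc,.049),[pi,-t,PSI])
# mallet / brush rough
for n,uv,z in(('mallet top',(549,221),.21),('mallet head',(514,232),.088),('brush',(283,233),.067)):
    c=ctrl.calibration('top'); 
    r=least_squares(lambda s:proj('top',[s[0],s[1],z])[0]-uv,[.6,0]); print(n,r.x)
E
```

```text
up [ 0.264 -0.567  0.4  ] [3.14 0.   0.44] [ 1.17  0.55 -0.21  1.3   0.11  1.3  -0.17]
lid [ 0.5  -0.3   0.42] [ 3.14  0.   -0.11] [ 0.49  0.46 -0.05  1.4   0.02  1.28 -1.24]
lid [ 0.71  -0.147  0.274] [ 3.14  0.   -0.11] [ 0.13  0.8   0.02  1.16 -0.02  1.18 -1.53]
lid [ 0.674 -0.143  0.226] [ 3.14  0.   -0.11] [ 0.13  0.78  0.03  1.36 -0.02  1.   -1.52]
lid [ 0.633 -0.139  0.127] [ 3.14  0.   -0.11] [ 0.13  0.84  0.03  1.59 -0.04  0.71 -1.5 ]
lid [ 0.5  -0.3   0.42] [3.14 0.   0.44] [ 0.58  0.47 -0.2   1.39  0.09  1.29 -0.76]
lid [ 0.71  -0.147  0.274] [3.14 0.   0.44] [ 0.2   0.8  -0.14  1.16  0.11  1.19 -1.07]
lid [ 0.674 -0.143  0.226] [3.14 0.   0.44] [ 0.21  0.78 -0.14  1.36  0.12  1.01 -1.08]
lid [ 0.633 -0.139  0.127] [3.14 0.   0.44] [ 0.2   0.84 -0.1   1.58  0.12  0.72 -1.09]
dr [ 0.463 -0.039  0.049] [ 3.14 -0.5  -0.11] None
dr [ 0.582 -0.052  0.049] [ 3.14 -0.5  -0.11] [ 0.22  0.95 -0.41  2.28  2.56  0.66  2.1 ]
dr [ 0.446 -0.2    0.049] [ 3.14 -0.5  -0.11] [ 0.79  1.03 -0.62  2.53  2.73  0.86  2.38]
dr [ 0.565 -0.213  0.049] [ 3.14 -0.5  -0.11] [ 0.6   0.95 -0.41  2.21  
[... 229 characters left out ...]
0.049] [ 3.14 -0.7  -0.11] [ 0.75  1.09 -0.62  2.35  2.86  0.9   2.34]
dr [ 0.463 -0.039  0.049] [ 3.14 -0.85 -0.11] None
dr [ 0.582 -0.052  0.049] [ 3.14 -0.85 -0.11] [ 0.42  1.31 -0.83  2.52  2.67  1.57  2.24]
dr [ 0.446 -0.2    0.049] [ 3.14 -0.85 -0.11] None
dr [ 0.565 -0.213  0.049] [ 3.14 -0.85 -0.11] [ 0.9   1.28 -0.83  2.42  2.9   1.19  2.54]
dr [ 0.463 -0.039  0.049] [ 3.14 -1.   -0.11] None
dr [ 0.582 -0.052  0.049] [ 3.14 -1.   -0.11] None
dr [ 0.446 -0.2    0.049] [ 3.14 -1.   -0.11] None
dr [ 0.565 -0.213  0.049] [ 3.14 -1.   -0.11] [ 0.94  1.42 -0.83  2.47  3.1   1.39  2.58]
mallet top [ 0.57703982 -0.37940902]
mallet head [ 0.57332078 -0.37753693]
brush [0.59746969 0.11668889]
```

Run:
```python
from h import *
pi=np.pi
def ik(n,pos,o):
    q=ctrl.inverse_kinematics(list(pos),list(o)); print(n,np.round(pos,3),np.round(o,2),None if q is None else np.round(q,2))
for t in(.2,.3,.4):
  for yc in(.081,-.081):
    for x,z in ((-.22,.15),(-.21,.042),(-.13,.042)): ik('dr',W(x,yc,z),[pi,-t,PSI])
```

```text
dr [ 0.493 -0.042  0.15 ] [ 3.14 -0.2  -0.11] [-0.07  0.62  0.07  2.23 -0.19  0.09 -1.51]
dr [ 0.503 -0.043  0.042] [ 3.14 -0.2  -0.11] [ 0.1   0.86 -0.2   2.25  2.32  0.24  2.28]
dr [ 0.582 -0.052  0.042] [ 3.14 -0.2  -0.11] [-0.04  0.89  0.06  2.02 -0.67  0.04 -1.02]
dr [ 0.475 -0.203  0.15 ] [ 3.14 -0.2  -0.11] [ 0.38  0.63 -0.05  2.16 -0.09  0.16 -1.25]
dr [ 0.485 -0.204  0.042] [ 3.14 -0.2  -0.11] [0.33 0.87 0.02 2.18 3.69 0.12 1.25]
dr [ 0.565 -0.213  0.042] [ 3.14 -0.2  -0.11] [ 0.33  0.89 -0.04  1.96 -0.11  0.1  -1.26]
dr [ 0.493 -0.042  0.15 ] [ 3.14 -0.3  -0.11] [-0.05  0.62  0.01  2.33  2.82  0.11  1.75]
dr [ 0.503 -0.043  0.042] [ 3.14 -0.3  -0.11] [ 0.21  0.9  -0.4   2.34  2.36  0.5   2.23]
dr [ 0.582 -0.052  0.042] [ 3.14 -0.3  -0.11] [ 0.11  0.89 -0.19  2.11  2.27  0.24  2.36]
dr [ 0.475 -0.203  0.15 ] [ 3.14 -0.3  -0.11] None
dr [ 0.485 -0.204  0.042] [ 3.14 -0.3  -0.11] [ 0.48  0.88 -0.19  2.27  2.89  0.3   2.09]
dr [ 0.565 -0.213  0.042] [ 3.14 -0.3  -0.11] [ 0.44  0.9  -0.19  2.04  2.37  0.12  2.58]
dr [ 0.493 -0.042  0.15 ] [ 3.14 -0.4  -0.11] [ 0.08  0.63 -0.2   2.42  2.59  0.35  1.96]
dr [ 0.503 -0.043  0.042] [ 3.14 -0.4  -0.11] [ 0.2   0.94 -0.41  2.43  2.56  0.7   2.02]
dr [ 0.582 -0.052  0.042] [ 3.14 -0.4  -0.11] [ 0.1   0.91 -0.19  2.2   2.65  0.41  1.97]
dr [ 0.475 -0.203  0.15 ] [ 3.14 -0.4  -0.11] [ 0.64  0.66 -0.4   2.33  2.51  0.25  2.47]
dr [ 0.485 -0.204  0.042] [ 3.14 -0.4  -0.11] [ 0.62  0.93 -0.41  2.35  2.74  0.52  2.29]
dr [ 0.565 -0.213  0.042] [ 3.14 -0.4  -0.11] [ 0.58  0.93 -0.4   2.13  2.48  0.35  2.53]
```

Run:
```python
from h import *
pi=np.pi
ctrl.servo_line([.264,-.567,.40],max_speed=.3)
ctrl.command_gripper(0.0)
P=lidtcp(.17,.64,0)
ctrl.movep([P[0],P[1],.36],[pi,0,PSI])
hit=ctrl.servo_line([P[0],P[1],P[2]-.01],max_speed=.05,contact_N=3)
s=ctrl.get_state();print(hit,s['time'],s['tool_pos'],P,s['ft_force'])
cv2.imwrite("pics/side1.png",ctrl.get_image('side')[:,:,::-1])
```

```text
True 6.025 [ 0.67396488 -0.14304652  0.22650315] [ 0.67388045 -0.14305071  0.22614837] [ 1.01675226 -0.11686136  0.39893598]
```

View pics/side1.png

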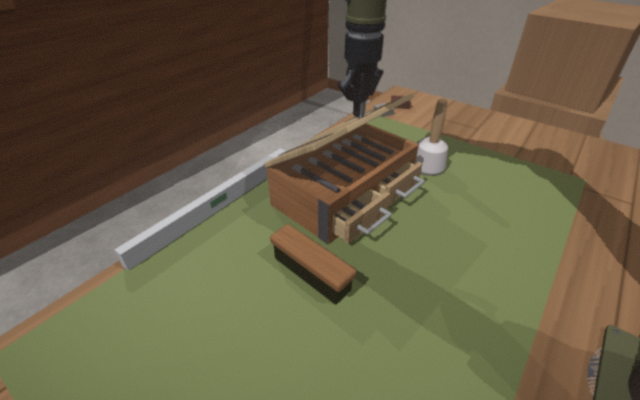

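The side view shows the fingertips touching the lid's upper face near (361,115), within 0.5 mm of the height I predicted. Now I'll lower it along the arc.

Run:
```python
from h import *
for a in(.5,.36,.22,.10,.05):
    P=lidtcp(.17,a); ctrl.servo_line(list(P),max_speed=.06 if a>.06 else .03)
    s=ctrl.get_state(); print(a,s['time'],s['tool_pos'].round(4),P.round(4),s['ft_force'].round(1))
P=lidtcp(.17,0,-.008)
hit=ctrl.servo_line(list(P),max_speed=.015,contact_N=18)
s=ctrl.get_state(); print(hit,s['time'],s['tool_pos'].round(4),s['ft_force'].round(1))
cv2.imwrite("pics/side2.png",ctrl.get_image('side')[:,:,::-1])
```

```text
0.5 6.625 [ 0.6589 -0.1415  0.2066] [ 0.6597 -0.1415  0.207 ] [ 0.  -1.2 -0.4]
0.36 7.175 [ 0.6477 -0.1402  0.1857] [ 0.6483 -0.1403  0.1861] [-0.2 -0.1 -1. ]
0.22 7.725 [ 0.6392 -0.1393  0.1632] [ 0.64   -0.1394  0.1638] [ 0.8 -0.2  0.5]
0.1 8.2167 [ 0.6347 -0.1388  0.1433] [ 0.6353 -0.1389  0.1439] [ 0.1  0.2 -0. ]
0.05 8.65 [ 0.6338 -0.1387  0.1352] [ 0.6341 -0.1387  0.1355] [ 0.1  0.2 -0.4]
True 9.325 [ 0.6333 -0.1387  0.1272] [-0.1  0.8  5.2]
```

View pics/side2.png

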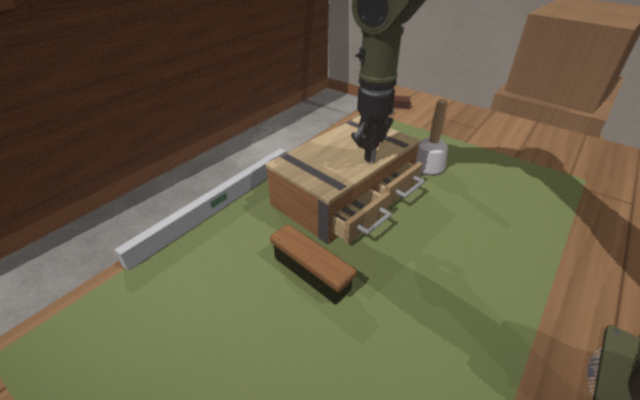

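The lid lies flat on the chest; the fingertips met the stop at z=0.127, the shut height. I'll press once more gently, then set up for the drawers.

Run:
```python
from h import *
pi=np.pi
P=lidtcp(.17,0,-.008)
hit=ctrl.servo_line(list(P),max_speed=.015,contact_N=15)
s=ctrl.get_state(); print(hit,s['time'],s['tool_pos'].round(4),s['ft_force'].round(1))
ctrl.servo_line([P[0],P[1],.25],max_speed=.15)
ctrl.servo_line([.5,-.12,.36],max_speed=.25)
print(ctrl.get_state()['time'])
for yc in(.081,-.081):
  for x,z in((-.21,.25),(-.21,.18),(-.21,.12),(-.21,.043),(-.13,.043)):
    for t in (.5,.6):
      q=ctrl.inverse_kinematics(list(W(x,yc,z)),[pi,-t,PSI]); print(yc,x,z,t,None if q is None else np.round(q,2))
```

```text
True 9.6417 [ 0.6333 -0.1386  0.1272] [-0.5  0.2  4.2]
11.4583
0.081 -0.21 0.25 0.5 [-0.22  0.41  0.24  2.39  3.35  0.15  1.22]
0.081 -0.21 0.25 0.6 [-0.23  0.44  0.23  2.49  3.17  0.37  1.38]
0.081 -0.21 0.18 0.5 [-0.2   0.61  0.23  2.48  3.29  0.43  1.27]
0.081 -0.21 0.18 0.6 [ 0.17  0.65 -0.41  2.56  2.6   0.72  1.92]
0.081 -0.21 0.12 0.5 [-0.07  0.76  0.02  2.52  3.03  0.64  1.51]
0.081 -0.21 0.12 0.6 None
0.081 -0.21 0.043 0.5 [-0.07  0.99  0.02  2.54  3.06  0.88  1.47]
0.081 -0.21 0.043 0.6 None
0.081 -0.13 0.043 0.5 [-0.04  0.94  0.02  2.3   3.05  0.59  1.52]
0.081 -0.13 0.043 0.6 [-0.05  1.    0.02  2.38  3.05  0.83  1.51]
-0.081 -0.21 0.25 0.5 [ 0.54  0.43 -0.2   2.29  3.78  0.08  1.19]
-0.081 -0.21 0.25 0.6 [ 0.56  0.45 -0.2   2.38  3.45  0.27  1.55]
-0.081 -0.21 0.18 0.5 [ 0.52  0.6  -0.2   2.37  3.22  0.3   1.77]
-0.081 -0.21 0.18 0.6 [ 0.54  0.64 -0.19  2.46  3.26  0.53  1.76]
-0.081 -0.21 0.12 0.5 [0.39 0.76 0.02 2.42 3.44 0.54 1.57]
-0.081 -0.21 0.12 0.6 [0.41 0.81 0.02 2.51 3.41 0.78 1.63]
-0.081 -0.21 0.043 0.5 [0.39 0.96 0.02 2.44 3.36 0.76 1.66]
-0.081 -0.21 0.043 0.6 [0.41 1.04 0.02 2.52 3.37 1.   1.7 ]
-0.081 -0.13 0.043 0.5 [0.34 0.94 0.02 2.22 3.4  0.52 1.55]
-0.081 -0.13 0.043 0.6 [0.35 0.98 0.02 2.3  3.37 0.74 1.6 ]
```

Run:
```python
from h import *
pi=np.pi
ctrl.movep(list(W(-.21,.081,.19)),[pi,-.5,PSI])
s=ctrl.get_state(); print(s['time'],s['joint_positions'].round(2))
ctrl.servo_line(list(W(-.21,.081,.043)),max_speed=.12)
s=ctrl.get_state(); print(s['time'],s['tool_pos'].round(4),W(-.21,.081,.043).round(4),s['ft_force'].round(1))
for n in('side','top'): cv2.imwrite(f"pics/{n}3.png",ctrl.get_image(n)[100:300,230:560,::-1])
```

```text
14.1583 [-0.2   0.58  0.23  2.46  3.29  0.39  1.27]
15.5333 [ 0.5031 -0.0431  0.0436] [ 0.5029 -0.043   0.043 ] [ 0.1 -0.1 -0.6]
```

View pics/side3.png

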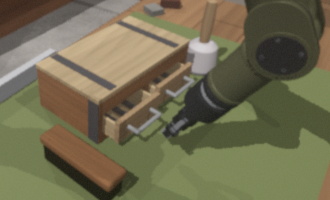

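View pics/top3.png

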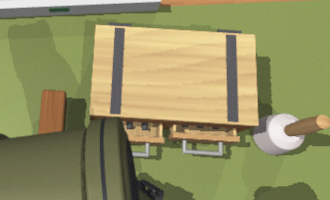

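Run:
```python
from h import *
s=ctrl.get_state()
for n in('side','top'): print(n,proj(n,[s['tool_pos'],W(-.1715,.081,.049)]).round()-[230,100], s['orientation'])
cv2.imwrite("pics/top4.png",ctrl.get_image('top')[:,:,::-1])
```

```text
side [[165. 133.]
 [151. 123.]] [-3.14139356 -0.50120973 -0.10822581]
top [[128. 174.]
 [129. 156.]] [-3.14139356 -0.50120973 -0.10822581]
```

View pics/top4.png

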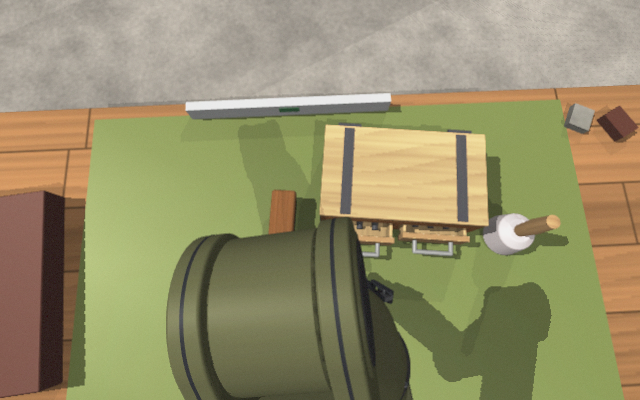

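```bash
cat >> h.py <<'E'
def push(yc,x1=-.152,z=.043):
    h=ctrl.servo_line(list(W(x1,yc,z)),max_speed=.035,contact_N=12)
    s=ctrl.get_state(); print(h,s['time'],s['tool_pos'].round(4),s['ft_force'].round(1))
    h=ctrl.servo_line(list(W(-.115,yc,z)),max_speed=.015,contact_N=12)
    s=ctrl.get_state(); d=s['tool_pos']-W(0,0,0); print(h,s['time'],s['tool_pos'].round(4),s['ft_force'].round(1),'chestx',d[0]*np.cos(PSI)+d[1]*np.sin(PSI))
    cv2.imwrite(f"pics/side_push{yc}.png",cv2.resize(ctrl.get_image('side')[85:245,260:460,::-1],None,fx=3.7,fy=3.7))
E
python3 -c "
from h import *
push(.081)"
```

```text
False 17.4917 [ 0.5606 -0.0494  0.043 ] [-1.3 -0.1  1.7]
True 18.7583 [ 0.5747 -0.0511  0.0423] [0.5 0.7 0.2] chestx -0.13770358586968998
```

View pics/side_push0.081.png

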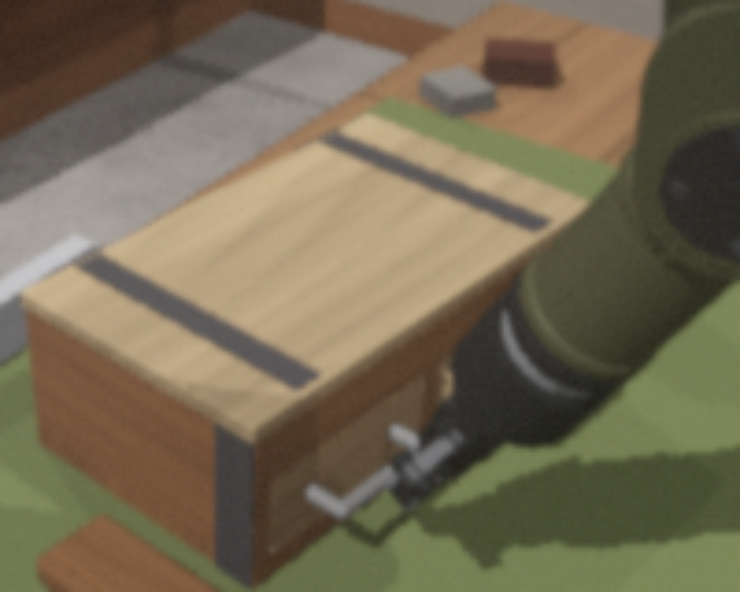

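The left drawer front looks flush, with the handle bar at about (380,480) in the zoom. A firmer second press will confirm it's on the stop, then I'll do the right drawer.

Run:
```python
from h import *
h=ctrl.servo_line(list(W(-.115,.081,.043)),max_speed=.015,contact_N=18)
s=ctrl.get_state(); print(h,s['time'],s['tool_pos'].round(4),s['ft_force'].round(1))
ctrl.servo_line(list(W(-.21,.081,.043)),max_speed=.1)
ctrl.servo_line(list(W(-.21,-.081,.043)),max_speed=.12)
s=ctrl.get_state(); print(s['time'],s['tool_pos'].round(4),s['joint_positions'].round(2))
push(-.081,-.155)
h=ctrl.servo_line(list(W(-.115,-.081,.043)),max_speed=.015,contact_N=18)
s=ctrl.get_state(); print(h,s['time'],s['tool_pos'].round(4),s['ft_force'].round(1))
```

```text
True 19.65 [ 0.5747 -0.0521  0.0394] [ 0.  -1.   0.1]
22.025 [ 0.4855 -0.2031  0.0429] [0.25 0.98 0.24 2.43 3.58 0.78 1.41]
False 23.75 [ 0.54  -0.21   0.043] [-1.8 -0.1  2.6]
True 25.1417 [ 0.556  -0.2119  0.0422] [-0.2 -0.9  0.6] chestx -0.1389154070864878
True 26.1 [ 0.5563 -0.2125  0.0388] [-1.  -0.   0.5]
```

View pics/side_push-0.081.png

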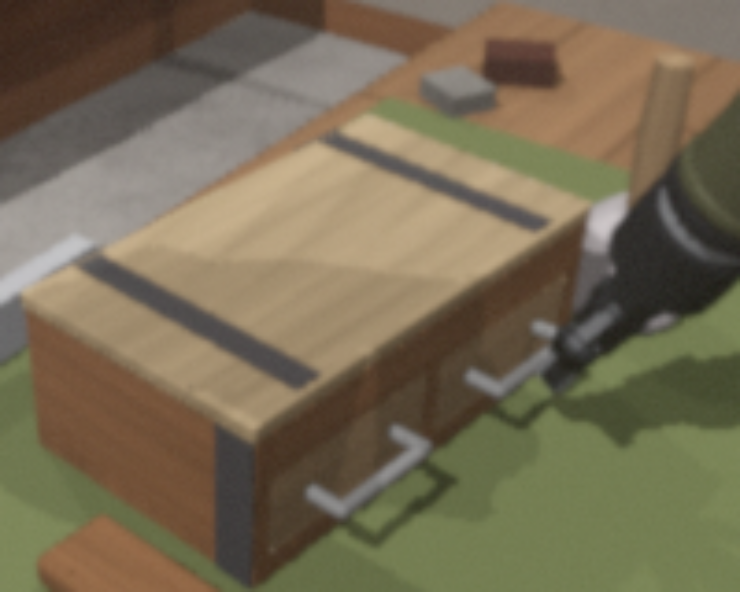

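Both stops were felt at about the same depth. I'll back off and check from clear views.

Run:
```python
from h import *
ctrl.servo_line(list(W(-.21,-.081,.043)),max_speed=.1)
ctrl.servo_line(list(W(-.23,-.081,.20)),max_speed=.15)
ctrl.movep([.35,-.42,.36],[np.pi,0,.436])
s=ctrl.get_state(); print(s['time'],s['tool_pos'].round(3),s['ft_force'].round(1))
T=ctrl.get_image('top');S=ctrl.get_image('side')
cv2.imwrite("pics/top5f.png",T[:,:,::-1])
cv2.imwrite("pics/top5.png",cv2.resize(T[110:270,310:530,::-1],None,fx=3.6,fy=3.6,interpolation=2))
cv2.imwrite("pics/side5.png",cv2.resize(S[85:245,260:460,::-1],None,fx=3.7,fy=3.7,interpolation=2))
for n,o,k in(('top',(310,110),3.6),('side',(260,85),3.7)):
  for yc in(.081,-.081):
    print(n,yc,((proj(n,[W(*hbar(d,yc,e)) for d in(0,.005) for e in(1,-1)])-o)*k).round())
```

```text
30.825 [ 0.35 -0.42  0.36] [-0.2  0.1 -0.1]
top 0.081 [[114. 446.]
 [243. 454.]
 [114. 454.]
 [243. 462.]]
top -0.081 [[376. 462.]
 [505. 470.]
 [375. 470.]
 [505. 478.]]
side 0.081 [[342. 507.]
 [424. 445.]
 [349. 511.]
 [430. 448.]]
side -0.081 [[499. 387.]
 [565. 337.]
 [505. 391.]
 [571. 340.]]
```

View pics/top5.png

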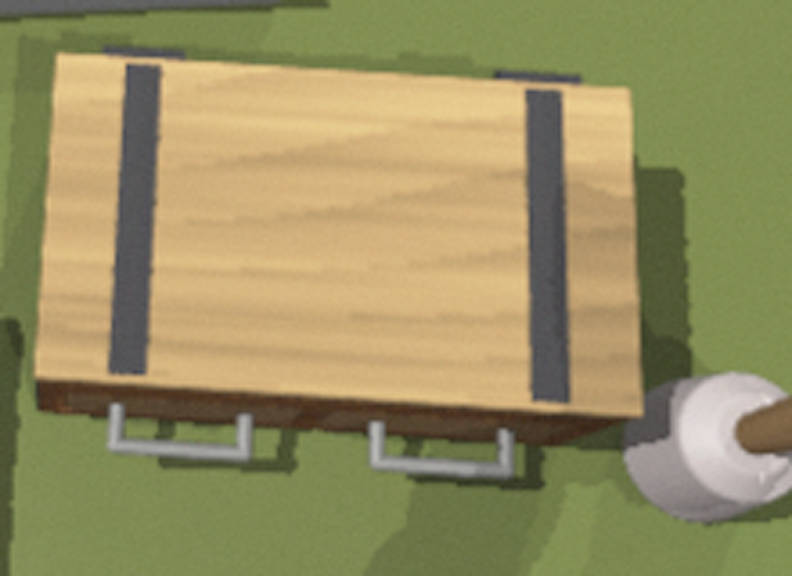

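View pics/side5.png

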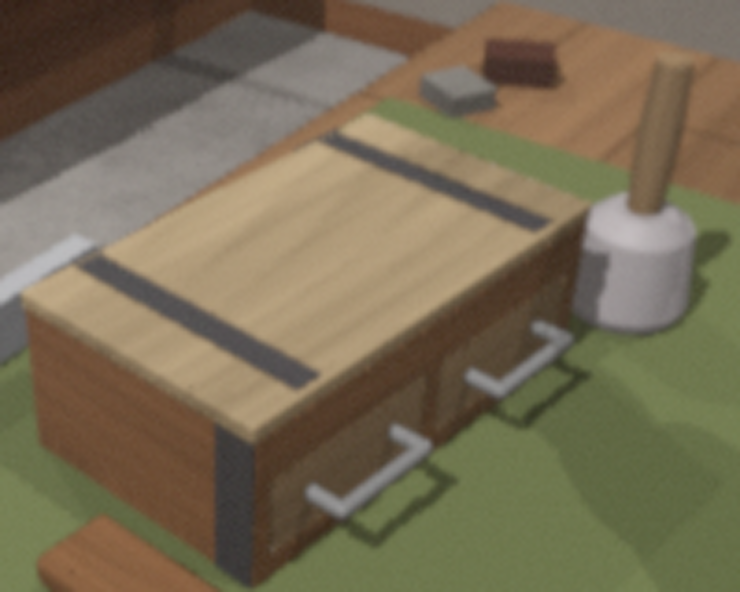

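View pics/top5f.png

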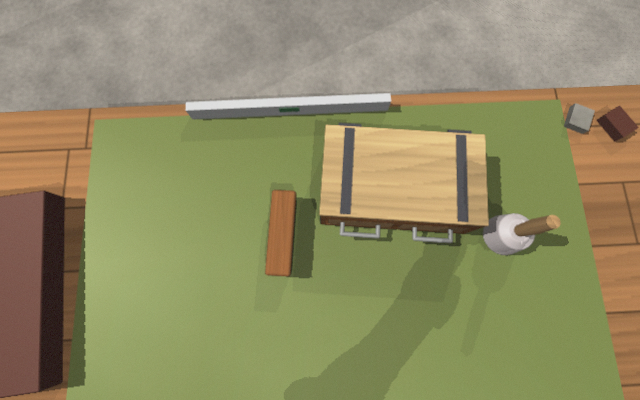

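Run:
```python
from h import *
im=cv2.imread("pics/top5f.png").astype(float); 
# bar: bright & grey (low saturation)
g=np.clip(im.min(2)-60,0,None)*(im.max(2)-im.min(2)<45)
for yc in(.081,-.081):
  for e in(-.5,0,.5):
    uv=[proj('top',W(-.125-d,yc+e*.04,.049))[0] for d in(0,.005)]
    c=int(round(uv[0][0])); r0=int(round(uv[0][1])); w=g[r0-4:r0+6,c-2:c+3].sum(1)
    v=(w*np.arange(r0-4,r0+6)).sum()/w.sum()
    print(yc,e,'d mm',round(5*(v-uv[0][1])/(uv[1][1]-uv[0][1]),2), w.round())
```

```text
0.081 -0.5 d mm -1.25 [  0. 258. 417. 513. 451. 205.   0.   0.   0.   0.]
0.081 0 d mm -1.51 [  0. 171. 351. 501. 478. 301.  60.   0.   0.   0.]
0.081 0.5 d mm -1.34 [  2.  53. 279. 448. 504. 425. 216.   0.   0.   0.]
-0.081 -0.5 d mm -0.44 [  0.  46. 262. 421. 439. 350. 123.   0.   0.   1.]
-0.081 0 d mm -0.77 [  0.   9. 233. 406. 512. 465. 223.   1.   0.   4.]
-0.081 0.5 d mm -0.25 [  0.  51. 309. 473. 482. 374. 154.   0.   6.   0.]
```

The measured bar positions put both drawers at 0 within calibration error. The mallet and brush pixels haven't moved, and the hand is clear, so I'm handing it in.

```bash
python3 -c "
from bench import ctrl
ctrl.job_done()"
```

```text
the job is handed in; nothing more can be done
```

The chest is closed: I pushed the lid down first, then the left drawer, then the right, all slowly with the shut fingertips. The job was handed in at about 31 s of the 54 s allowed.

- **Lid:** the fingertips met a hard stop at z = 0.127 m, the shut height, and a second press stopped at the same place.
- **Drawers:** each reached a hard stop, and a firmer press (18 N, against about 2 N of friction) moved it no more than about 0.3 mm. The last top picture puts the handles at -1.4 mm (left) and -0.5 mm (right), where 0 is home; that is within the 2 mm calibration error.
- **Slipping tip:** during each drawer's second press the tip slid down the handle bar by about 3 mm.
- **Left-right mismatch:** the two drawers' stops differed by about 1 mm, as did the handle measurements. I took this as a small error in my chest angle, not a drawer left out.
- **Bystanders and hand:** the mallet and brush are at the same pixels as at the start. The hand finished well clear, with the force sensor reading about zero.

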